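# Weigh down a plywood glue-up

### The job

Weigh down the freshly glued pile of T-shaped plywood blanks while it dries: lay the long batten crosswise on the middle of the T's wide head and the short batten crosswise on the middle of its narrow stem, then lay the brick flat across both battens, lengthwise along the T and centred on it, and last lay the dumbbell on the middle of the brick, lengthwise with it. The pile's height is not known, so feel for it and set each thing down rather than dropping it; leave the glue bottle, jar and tape measure where they stand.

Things in the scene. Friction and masses are not known exactly. Their poses are not given: they have to be found in the camera images.
- pile: glued pile of T-shaped plywood blanks, fixed to the bench, top level and flat. Origin on the bench (underside) midway along the T: its x axis runs along the T, from head to stem. The wide head covers x -85 to 0 mm and is 140 mm wide (y -70 to 70), its middle at x = -42.5 mm; the narrow stem covers x 0 to 85 mm and is 88 mm wide (y -44 to 44), its middle at x = +42.5 mm. The top's height above the bench differs from start to start, 30 to 54 mm, and is not given.
- long_batten_c (a point): long wooden batten lying flat, 130 x 30 x 25 mm (x, y, z), about 70 g; point at its centre, 12.5 mm above its underside, x along its length
- short_batten_c (a point): short wooden batten lying flat, 80 x 30 x 25 mm (x, y, z), about 45 g; point at its centre, 12.5 mm above its underside, x along its length
- brick_c (a point): thin red brick lying flat, 140 x 60 x 35 mm (x, y, z), 0.46 to 0.76 kg; point at its centre, 17.5 mm above its underside, x along its length
- dumbbell_c (a point): small hand weight (dumbbell) lying on its side, 120 mm long along its x: two black hexagonal heads, each 32 mm long, 50 mm across the flats and 58 mm across the corners, lying on a flat with the corners to the sides, joined by a round steel handle 26 mm thick and 56 mm long; 0.56 to 0.88 kg; point at the centre of the handle, 25 mm above its underside
- glue_bottle: bystander: yellow glue bottle, 54 mm diameter, 110 mm tall, origin at the centre of its underside
- screw_jar: bystander: glass jar with steel lid, 68 mm diameter, 80 mm tall, origin at the centre of its underside
- tape_measure: bystander: black and yellow tape measure, 70 x 38 x 65 mm (x, y, z), origin at the centre of its underside

How it is judged:
On the way, in this order (a step that is already met when the one before it is completed fails the run):
1. both battens lie on the pile, the long one across the head, the short one across the stem (x of long_batten_c in the frame of pile between -0.0575 and -0.0275 m and y of long_batten_c in the frame of pile between -0.015 and 0.015 m and angle between the x axis of each of long_batten_c, short_batten_c and the y axis of pile, either way round below 0.2 rad and contact force between each of long_batten, short_batten and pile above 0.15 N and x of short_batten_c in the frame of pile between 0.0275 and 0.0575 m and y of short_batten_c in the frame of pile between -0.015 and 0.015 m), for 0.2 s.
2. the brick lies across both battens (x of brick_c in the frame of pile between -0.015 and 0.015 m and y of brick_c in the frame of pile between -0.015 and 0.015 m and angle between the x axis of brick_c and the x axis of pile, either way round below 0.2 rad and angle between brick_c's own z axis and vertical below 0.08 rad and contact force between brick and long_batten above 0.5 N and contact force between brick and short_batten above 0.5 N), for 0.2 s.
3. the dumbbell lies on the brick (horizontal distance between dumbbell_c and brick_c below 0.018 m and angle between the x axis of dumbbell_c and the x axis of brick_c, either way round below 0.25 rad and contact force between dumbbell and brick above 2.5 N), for 0.2 s.
At the end, for the whole second after the job is handed in: Battens on the pile at the middles of head (long) and stem (short), brick level on both, centred on the pile: each within 15 mm along and across and 0.2 rad; dumbbell on the brick, its middle within 18 mm of the brick's, within 0.25 rad of its length; all released and at rest (all of step 1 and all of step 2 and all of step 3 and linear speed of each of long_batten, short_batten, brick, dumbbell below 0.02 m/s); the robot touches nothing.
It fails at once if a batten, the brick or the dumbbell is dropped (falls free of the fingers faster than 0.5 m/s) ((linear speed of long_batten above 0.5 m/s and contact force between the fingers and long_batten below 0.05 N) or (linear speed of short_batten above 0.5 m/s and contact force between the fingers and short_batten below 0.05 N) or (linear speed of brick above 0.5 m/s and contact force between the fingers and brick below 0.05 N) or (linear speed of dumbbell above 0.5 m/s and contact force between the fingers and dumbbell below 0.05 N)).
It fails at once if the glue bottle, screw jar or tape measure is pushed more than 30 mm or knocked over ((distance of glue_bottle from where it was at the start of the episode above 0.03 m or angle between glue_bottle's own z axis and vertical above 0.5 rad) or (distance of screw_jar from where it was at the start of the episode above 0.03 m or angle between screw_jar's own z axis and vertical above 0.5 rad) or (distance of tape_measure from where it was at the start of the episode above 0.03 m or angle between tape_measure's own z axis and vertical above 0.5 rad)).
It also fails if it takes over 128 s, if anything falls off the work surface, if the arm or the gripper's body presses on something with over 40 N, if the wrist force passes 120 N, or if a joint passes its speed limit or range.

### The arm

A 6-joint arm with a two-finger parallel gripper is mounted at the origin on the work surface. World frame = base frame: x ahead of the robot, y to its left, z up, the work surface at z = 0. Lengths are in m, angles in rad, forces in N, time in s.
With the tool pointing down it reaches from about 0.35 to 0.975 m from the base axis. Payload 4.9 kg.
Tool frame: the origin (TCP) lies between the finger pads; the fingertips stand 14 mm ahead of it and the grasp point (between the pads) lies 5 mm behind it (manip.tcp_to_tips is the distance from the TCP to the fingertips, in m); z points along the fingers, y is the line along which they close (so a half turn about z gives the same grasp; the last joint's range is limited). The gripper opens to 85 mm and grips with 20 to 120 N. Pads are 22 mm wide; open, the fingers measure 114 mm over their backs; the gripper's body (76 mm by 85 mm) begins 54 mm behind the grasp point. The pads swing forward as they close: fully open they stand 13 mm farther back than shut.
Start: joints at [-1.416, 0.053, 1.613, -0, 1.476, -0.119], TCP at [0.169, -0.602, 0.214] pointing down, gripper open.
Joint ranges: [-3.01, 3.01], [-1.01, 2.22], [0.06, 2.58], [-1.02, 4.17], [0.09, 2.62], [-3.14, 3.14]. Speed limits (rad/s): [2.57, 2.57, 3.14, 3.14, 3.14, 3.14].

### API

Orientations are given as a unit quaternion [w, x, y, z].
In Python, from plant import manip gives the robot as it stands.
- The arm moves only by the tool servo_tool, never from a script. Its argument "moves" is a list that holds one entry, the list of rows, each a list of 7 numbers: the shift along the tool's x, y, z in mm, then the turn, a rotation vector about the tool's x, y, z in degrees, then the finger opening in mm, from 0 to 85.4. In form: [[[x, y, z, ax, ay, az, fingers], ...]]. A call has 1 to 12 rows; each row shifts and turns the commanded pose from where the row before left it, along the tool's axes as they then stand; what a row does not reach is not made up. A row lasts 1/8 s, in which the tool goes at most 62.5 mm and 10.7 degrees, less where a joint would pass 70% of its speed; a pose out of reach is approached as far as the arm can. A call with a gripper value outside its range is refused whole. The fingers move at their own pace and stop on an object; the grip force is fixed at half the most. Time passes only in rows, so rows that do not move let the fingers close. It gives the time, the measured TCP pose, the force, the opening and the grip force at its end, in the units of the state.
- manip.state(): the state, without advancing time (a new reading comes with each control period).
- manip.grab_frame(name): name is "scene" or "top" or "wrist"; returns a dict with "image" (480x640x3 uint8, blue, green, red), "mtx" (3x3 intrinsics, pixels), "eye" and "rotation" of the camera in the world. Camera axes: x right, y down, z forward; pixel columns grow to the right and rows downward; lengths in m; the calibration is good to about 2 mm. The wrist camera is an equidistant fisheye: a pixel r from the principal point sees the ray r / f radians off the axis. A picture is of the moment at which its call begins. There is no depth.
- manip.job_done(): hands the job in; it is judged then, once.
The state is a dict: "time": time; "joint_pos": joint angles; "joint_vel": joint speeds; "joint_efforts": joint torques, N m; "tool_pos": TCP position; "tool_rot": TCP orientation; "contact_force": force on the tool from outside, world axes, zero at the start; "ft_torque": the same for the moment, N m; "gripper_width": opening from 0.0 (shut) to 1.0 (fully open); "grasp_force": force on a finger pad.
Only numpy, scipy, OpenCV 4.12 (cv2) and the standard library are available. Lean on these libraries where they do the work, as an engineer would, in place of code of your own. Each camera call takes 0.05 s, during which the arm holds its last target. There are 200 camera calls.

## Working session

There is one attempt and no reset: what is moved stays moved. The work goes in short steps, Python scripts to look and compute and a tool call to move; the robot and the scene stay as the last step left them, time stands still between calls to the robot, and variables do not carry over. Pictures are saved under pics/ and viewed, at most 14 in all, crops included, and the job is handed in when it is done.

Besides the shell and the picture viewer there is one more tool, called after "Emit:" as name(argument=value, ...) on one line, values as JSON. servo_tool: Moves the arm, as the interface text tells. Its arguments: {"type":"object","properties":{"moves":{"type":"array"}},"required":["moves"]}

```bash
ls; mkdir -p pics; python3 - <<'E'
from plant import manip
import cv2,pickle
s=manip.state(); print({k:s[k] for k in s})
for n in("top","scene"):
    f=manip.grab_frame(n); cv2.imwrite(f"pics/{n}0.png",f["image"]); pickle.dump(f,open(f"{n}0.pkl","wb")); print(n,f["mtx"],f["eye"],f["rotation"])
E
```

```text
pics
{'time': 0.0, 'joint_pos': array([-1.41601289e+00,  5.33636680e-02,  1.61432108e+00, -7.83907988e-06,
        1.47598701e+00, -1.19008861e-01]), 'joint_vel': array([ 0.00105775, -0.00018632, -0.00040457, -0.00038004, -0.00232776,
       -0.00063056]), 'joint_efforts': array([ 6.18452559e-04, -3.93681693e+01, -3.70175707e+01, -5.59476621e-05,
        7.15182090e-03,  7.80122036e-06]), 'tool_pos': array([ 0.16887943, -0.60105801,  0.21254265]), 'tool_rot': array([-1.03931557e-03,  9.90643760e-01,  1.36469263e-01, -2.24946949e-05]), 'contact_force': array([-0.52198099, -0.20220656,  0.08882298]), 'ft_torque': array([ 0.0362183 , -0.01861897,  0.06565599]), 'grasp_force': 0.0, 'gripper_width': 1.0032172250102283}
top [[518.8726893    0.         311.41759311]
 [  0.         518.8726893  233.30042695]
 [  0.           0.           1.        ]] [0.38301109 0.01643925 1.05236216] [ 0.06853123 -0.67338568  0.73200446 -0.07761869]
scene [[482.38661421   0.         319.75135238]
 [  0.         482.38661421 244.06220126]
 [  0.           0.           1.        ]] [1.09644426 0.22189958 1.01458698] [-0.13826578  0.5095996   0.82157094 -0.21496979]
```

View pics/top0.png

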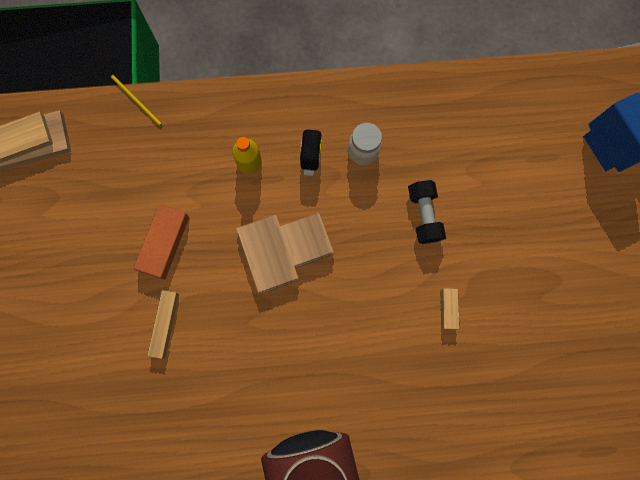

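View pics/scene0.png

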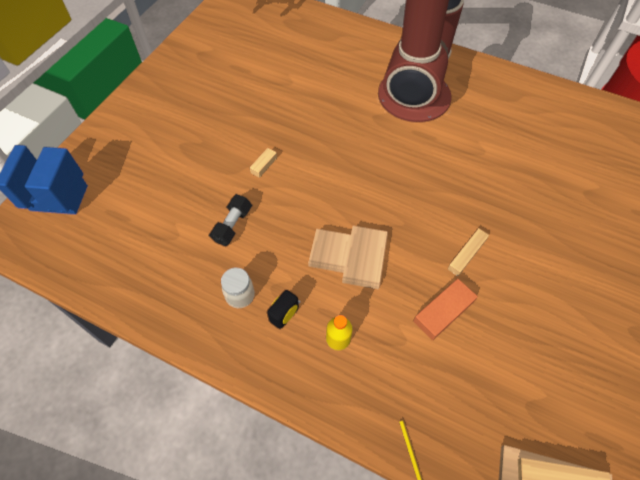

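The top view shows the long batten at (163,325), brick at (162,242), pile around (285,252) with head to the left, dumbbell at (427,212) and short batten at (450,308). The bystanders are at (247,155), (311,150) and (366,143). The scene view shows the same things.

```bash
cat > h.py <<'E'
import numpy as np,cv2,pickle
from scipy.spatial.transform import Rotation as R
def rot(q): q=np.asarray(q); return q if q.ndim==2 else R.from_quat(q[[1,2,3,0]]).as_matrix()
def ray(f,p,fish=False):
    K=f["mtx"]; x=(p[0]-K[0,2])/K[0,0]; y=(p[1]-K[1,2])/K[1,1]
    if fish:
        r=np.hypot(x,y); k=np.sin(r)/max(r,1e-9); d=np.array([x*k,y*k,np.cos(r)])
    else: d=np.array([x,y,1.])
    return rot(f["rotation"])@d
def cast(f,p,z,fish=False):
    d=ray(f,p,fish); e=np.asarray(f["eye"]); return (e+d*(z-e[2])/d[2])[:2]
def tri(fs,ps):
    A=np.zeros((3,3));b=np.zeros(3)
    for f,p in zip(fs,ps):
        d=ray(f,p);d/=np.linalg.norm(d);M=np.eye(3)-np.outer(d,d);A+=M;b+=M@np.asarray(f["eye"])
    return np.linalg.solve(A,b)
def blobs(im,lo,hi,amin=150):
    m=cv2.inRange(cv2.cvtColor(im,cv2.COLOR_BGR2HSV),np.array(lo),np.array(hi))
    m=cv2.morphologyEx(m,cv2.MORPH_OPEN,np.ones((3,3)))
    c,_=cv2.findContours(m,cv2.RETR_EXTERNAL,cv2.CHAIN_APPROX_NONE)
    return [k for k in c if cv2.contourArea(k)>amin]
E
python3 - <<'E'
from h import *
T=pickle.load(open("top0.pkl","rb"));S=pickle.load(open("scene0.pkl","rb"))
print(np.round(cast(T,(311,455),0),3))
hsv=cv2.cvtColor(T["image"],cv2.COLOR_BGR2HSV); hs=cv2.cvtColor(S["image"],cv2.COLOR_BGR2HSV)
for n,p in dict(lb=(163,325),sb=(450,308),br=(162,242),head=(267,255),stem=(306,240),bench=(220,320),br_edge=(150,274),dbh=(427,212)).items(): print(n,hsv[p[1],p[0]])
print('head tri',tri([T,S],[(297,277),(353,227)]),tri([T,S],[(237,229),(379,287)]),tri([T,S],[(258,292),(388,229)]))
for n,p,z in [("glue",(243,143),.11),("tape",(311,137),.065),("jar",(368,131),.08)]: print(n,cast(T,p,z).round(3))
big=np.vstack([cv2.resize(T["image"][190:350,120:350],None,fx=2.3,fy=2.3,interpolation=cv2.INTER_CUBIC),np.zeros((0,529,3),np.uint8)])
b2=cv2.resize(T["image"][160:350,390:480],None,fx=1.93,fy=1.93,interpolation=cv2.INTER_CUBIC)
h=min(len(big),len(b2)); cv2.imwrite("pics/z1.png",np.hstack([big[:h],b2[:h]])); print(big.shape,b2.shape)
E
```

```text
[0.174 0.03 ]
lb [ 17 136 175]
sb [ 17 137 193]
br [ 10 182 172]
head [ 15 125 151]
stem [ 15 122 155]
bench [ 14 182 133]
br_edge [ 10 183 113]
dbh [ 23  14 150]
head tri [0.51156569 0.03068657 0.02692943] [0.62233355 0.14639541 0.01113177] [0.4869582  0.10908874 0.03911853]
glue [0.768 0.112]
tape [ 0.788 -0.021]
jar [ 0.785 -0.135]
(368, 529, 3) (367, 174, 3)
```

View pics/z1.png

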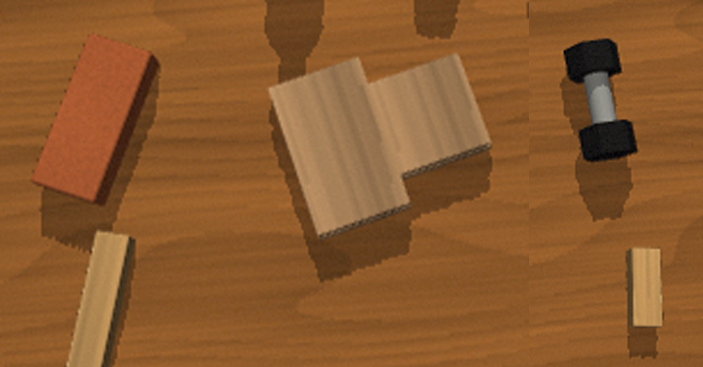

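```bash
cat >> h.py <<'E'
def rects(f,lo,hi,z,fish=False,amin=150):
    out=[]
    for c in blobs(f["image"],lo,hi,amin):
        w=np.array([cast(f,p[0],z,fish) for p in c],np.float32)*1000
        (cx,cy),(a,b),_=cv2.minAreaRect(w); bx=cv2.boxPoints(cv2.minAreaRect(w))
        e=max((bx[1]-bx[0],bx[2]-bx[1]),key=np.linalg.norm); hull=cv2.contourArea(w)
        out.append((np.round([cx,cy],1),round(max(a,b),1),round(min(a,b),1),round(float(np.degrees(np.arctan2(e[1],e[0]))%180),1),round(hull),tuple(c.mean(0)[0].round())))
    return out
E
python3 - <<'E'
from h import *
T=pickle.load(open("top0.pkl","rb"));S=pickle.load(open("scene0.pkl","rb"))
for nm,f in(("T",T),("S",S)):
    print(nm)
    for n,lo,hi,z in [("wood.025",(14,60,135),(24,155,255),.025),("wood.04",(12,60,125),(24,150,255),.04),("brick",(3,150,135),(12,255,255),.035),("black",(0,0,0),(180,255,35),.025)]:
        for r in rects(f,lo,hi,z):
            if 200<r[0][0]<900 and abs(r[0][1])<400: print(n,*r)
E
```

```text
T
wood.025 [443.3 300.5] 128.4 28.9 166.1 3418 (np.float64(161.0), np.float64(324.0))
wood.025 [ 426.  -266.5] 78.5 28.8 173.7 2074 (np.float64(451.0), np.float64(308.0))
wood.025 [577.6  46.5] 169.4 137.7 105.1 18294 (np.float64(283.0), np.float64(247.0))
wood.04 [442.2 296.3] 126.7 28.6 166.1 3331 (np.float64(161.0), np.float64(324.0))
wood.04 [ 425.4 -262.3] 77.2 28.6 174.0 2015 (np.float64(451.0), np.float64(308.0))
wood.04 [574.8  46. ] 166.9 135.7 105.1 17767 (np.float64(283.0), np.float64(247.0))
brick [608.3 298.1] 137.4 57.9 157.2 7563 (np.float64(159.0), np.float64(240.0))
black [205.7  42. ] 123.7 26.6 99.0 1844 (np.float64(304.0), np.float64(441.0))
black [ 580.  -246.2] 56.1 38.1 93.5 1865 (np.float64(430.0), np.float64(232.0))
black [ 668.3 -240.8] 56.4 41.1 97.0 1798 (np.float64(422.0), np.float64(191.0))
black [777.7 -17.8] 86.4 38.2 169.9 2927 (np.float64(310.0), np.float64(150.0))
S
wood.025 [449.8 300.1] 146.9 34.0 166.4 4547 (np.float64(468.0), np.float64(252.0))
wood.025 [580.3  48.2] 173.3 158.9 105.1 22277 (np.float64(350.0), np.float64(254.0))
wood.025 [ 433.  -261.3] 96.3 45.0 173.0 3729 (np.float64(263.0), np.float64(162.0))
wood.04 [459.7 298.9] 143.0 32.4 166.2 4237 (np.float64(468.0), np.float64(252.0))
wood.04 [588.2  50.8] 169.8 155.9 105.4 21328 (np.float64(350.0), np.float64(254.0))
wood.04 [ 443.  -253.9] 94.4 42.1 173.6 3435 (np.float64(263.0), np.float64(162.0))
brick [614.8 297.7] 153.9 64.1 157.2 9300 (np.float64(445.0), np.float64(309.0))
black [770.2 -23.3] 81.2 43.7 177.9 2146 (np.float64(281.0), np.float64(310.0))
```

```bash
cat >> h.py <<'E'
def go(s,x,y,z,psi):
    """shift (mm) in the present tool axes and following turn about tool z (deg) to a world target in mm, deg"""
    M=rot(s["tool_rot"]); d=M.T@(np.array([x,y,z])-1000*np.asarray(s["tool_pos"]))
    cur=np.degrees(np.arctan2(M[1,0],M[0,0])); tilt=np.degrees(M.T@np.cross(M[:,2],[0,0,-1]))
    print("pos",np.round(1000*np.asarray(s["tool_pos"]),1),"psi",round(cur,1),"j6",round(s["joint_pos"][5],2),"shift",d.round(1),"turn z",round((cur-psi+180)%360-180,1),"tilt",tilt.round(1))
E
python3 - <<'E'
from h import *
from plant import manip
print(manip.tcp_to_tips)
go(manip.state(),426,-266.5,150,-6.3)
E
```

```text
0.014
pos [ 168.9 -601.1  212.6] psi 15.7 j6 -0.12 shift [ 338.  -252.5   63.2] turn z 22.0 tilt [-0.1 -0.  -0. ]
```

Emit:
servo_tool(moves=[[[34, -25, 6, 0, 0, 0, 60], [34, -25, 6, 0, 0, 0, 60], [34, -25, 6, 0, 0, 0, 60], [34, -25, 6, 0, 0, 0, 60], [34, -25, 6, 0, 0, 0, 60], [34, -25, 6, 0, 0, 0, 60], [34, -25, 6, 0, 0, 0, 60], [34, -25, 6, 0, 0, 0, 60], [34, -26, 7, 0, 0, 0, 60], [32, -26, 8, 0, 0, 0, 60], [0, 0, 0, 0, 0, 10, 60], [0, 0, 0, 0, 0, 10, 60]]])

```text
time: 1.6
tool_pos: [0.4263, -0.2667, 0.1501]
tool_rot: [-0.0, 0.999, -0.04, -0.001]
contact_force: [0.1, -0.2, -0.4]
gripper_width: 0.705
grasp_force: 0.0
```

Emit:
servo_tool(moves=[[[0, 0, 0, 0, 0, 2, 60], [0, 0, 0, 0, 0, 0, 60], [0, 0, 0, 0, 0, 0, 60]]])

```text
time: 1.98
tool_pos: [0.4261, -0.2678, 0.1507]
tool_rot: [-0.0, 0.999, -0.055, -0.0]
contact_force: [0.7, -0.6, 0.6]
gripper_width: 0.7
grasp_force: 0.0
```

```bash
cat > look.py <<'E'
import sys
from h import *
from plant import manip
s=manip.state(); f=manip.grab_frame("wrist"); n=sys.argv[1]
pickle.dump(f,open(n+".pkl","wb")); cv2.imwrite(f"pics/{n}.png",f["image"])
if len(sys.argv)>2: go(s,*map(float,sys.argv[2:6]))
E
python3 look.py w1 426 -266.5 18 -6.3; python3 - <<'E'
from h import *
f=pickle.load(open("w1.pkl","rb")); print(f["eye"],f["mtx"])
for r in rects(f,(12,30,125),(26,160,255),.025,True,300): print(*r)
E
```

```text
pos [ 426.1 -267.8  150.7] psi -6.3 j6 0.97 shift [ -0.3  -1.3 132.7] turn z 0.0 tilt [-0.  0.  0.]
[ 0.49240907 -0.27509673  0.31101078] [[371.64829954   0.         317.94746521]
 [  0.         371.64829954 238.41640593]
 [  0.           0.           1.        ]]
[ 153.7 -431.1] 186.7 38.4 31.6 3829 (np.float64(480.0), np.float64(430.0))
[193.8 -49.3] 190.2 38.5 136.0 3834 (np.float64(156.0), np.float64(430.0))
[ 384.9 -277.6] 1029.2 592.5 83.0 248704 (np.float64(298.0), np.float64(196.0))
```

View pics/w1.png

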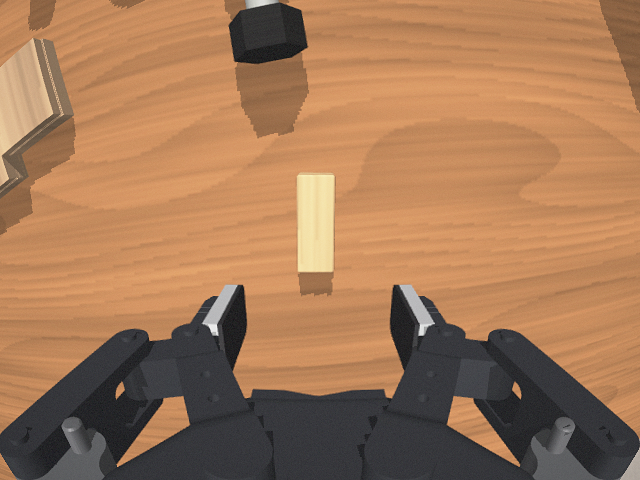

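The wrist view shows the short batten at (316,222), its long edges upright in the image and centred between the fingers.

```bash
python3 - <<'E'
from h import *
f=pickle.load(open("w1.pkl","rb"))
P=[cast(f,p,.025,True)*1000 for p in [(297.5,173),(335.5,173),(334.5,272),(297.5,272)]]
print(np.round(P,1),np.mean(P,0).round(1))
hsv=cv2.cvtColor(f["image"],cv2.COLOR_BGR2HSV); print(hsv[222,316],hsv[222,270],hsv[80,30])
for r in rects(f,(18,60,180),(30,140,255),.025,True,300): print(*r)
E
```

```text
[[ 469.7 -256.9]
 [ 466.5 -286. ]
 [ 386.4 -277.4]
 [ 389.7 -247.2]] [ 428.1 -266.9]
[ 20  87 239] [ 13 133 207] [ 15  90 206]
[ 428.6 -266. ] 79.7 28.1 173.8 2149 (np.float64(315.0), np.float64(222.0))
```

Emit:
servo_tool(moves=[[[2, -1, 30, 0, 0, 0, 60], [0, 0, 30, 0, 0, 0, 60], [0, 0, 30, 0, 0, 0, 60], [0, 0, 20, 0, 0, 0, 60], [0, 0, 12, 0, 0, 0, 60], [0, 0, 7, 0, 0, 0, 60], [0, 0, 3, 0, 0, 0, 60], [0, 0, 0, 0, 0, 0, 60]]])

```text
time: 3.02
tool_pos: [0.4287, -0.2672, 0.0193]
tool_rot: [0.0, 0.998, -0.055, 0.0]
contact_force: [-0.2, -0.2, -0.4]
gripper_width: 0.703
grasp_force: 0.0
```

Emit:
servo_tool(moves=[[[0, 0, 0, 0, 0, 0, 20], [0, 0, 0, 0, 0, 0, 20], [0, 0, 0, 0, 0, 0, 20], [0, 0, 0, 0, 0, 0, 20], [0, 0, 0, 0, 0, 0, 20], [0, 0, 0, 0, 0, 0, 20]]])

```text
time: 3.78
tool_pos: [0.4284, -0.2669, 0.0188]
tool_rot: [-0.0, 0.998, -0.055, -0.0]
contact_force: [0.2, 0.5, -0.4]
gripper_width: 0.233
grasp_force: 0.0
```

```bash
python3 look.py w2
```

```text
(no output)
```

View pics/w2.png

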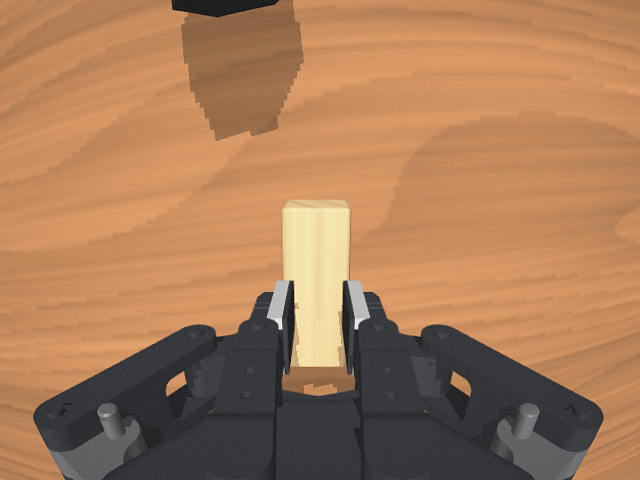

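The pads look closed above or on top of the batten; I'll work out where the tips really are.

```bash
python3 - <<'E'
from h import *
from plant import manip
s=manip.state(); M=rot(s["tool_rot"]); t=np.asarray(s["tool_pos"])
f=pickle.load(open("w2.pkl","rb")); print("cam in tool",(M.T@(f["eye"]-t)*1000).round(1),(M.T@rot(f["rotation"])[:,2]).round(2))
def onplane(p,y):
    d=M.T@ray(f,p,True); e=M.T@(f["eye"]-t)*1000; return (e+d*(y-e[1])/d[1]).round(1)
for p in [(294,281),(346,281),(290,375),(343,372)]:
    print(p,[onplane(p,y) for y in (-10,10)])
for p in [(283,208),(350,208),(296,366),(339,366)]: print(p,np.round(M.T@(np.append(cast(f,p,.025,True),.025)-t)*1000,1))
f=pickle.load(open("w1.pkl","rb")); t=np.array([.4261,-.2678,.1507])
for p in [(246,286),(391,286)]: print([onplane(p,y) for y in(-30,30)])
E
```

```text
cam in tool [  66.7    0.  -160.3] [-0.26  0.    0.97]
(294, 281) [array([  8.6, -10. , -13.6]), array([ 124.6,   10. , -306.7])]
(346, 281) [array([ 114.8,  -10. , -282.1]), array([ 18.6,  10. , -38.7])]
(290, 375) [array([-14.8, -10. , -48.6]), array([ 147.9,   10. , -271.7])]
(343, 372) [array([ 153.3,  -10. , -281.3]), array([-19.9,  10. , -39.5])]
(283, 208) [ 38.6 -14.6  -6.2]
(350, 208) [38.7 13.6 -6.2]
(296, 366) [-40.  -10.6  -6.2]
(339, 366) [-40.   10.6  -6.2]
[array([  7.8, -30. , -17.7]), array([ 125.8,   30. , -303.3])]
[array([ 123.8,  -30. , -298.8]), array([  9.4,  30. , -21.4])]
```

Emit:
servo_tool(moves=[[[0, 0, 0, 0, 0, 0, 50], [0, 0, 0, 0, 0, 0, 50], [0, 0, 0, 0, 0, 0, 50], [0, 0, 2, 0, 0, 0, 50], [0, 0, 2, 0, 0, 0, 50], [0, 0, 2, 0, 0, 0, 50], [0, 0, 0, 0, 0, 0, 50]]])

```text
time: 4.7
tool_pos: [0.4282, -0.2668, 0.0125]
tool_rot: [-0.0, 0.998, -0.055, -0.0]
contact_force: [-0.2, 0.2, 0.7]
gripper_width: 0.585
grasp_force: 0.0
```

Emit:
servo_tool(moves=[[[0, 0, 2, 0, 0, 0, 50], [0, 0, 2, 0, 0, 0, 50], [0, 0, 0, 0, 0, 0, 50]]])

```text
time: 5.08
tool_pos: [0.4282, -0.2668, 0.0085]
tool_rot: [-0.0, 0.998, -0.055, -0.0]
contact_force: [0.8, 0.4, -0.6]
gripper_width: 0.59
grasp_force: 0.0
```

Emit:
servo_tool(moves=[[[0, 0, 2, 0, 0, 0, 50], [0, 0, 2, 0, 0, 0, 50], [0, 0, 0, 0, 0, 0, 50]]])

```text
time: 5.45
tool_pos: [0.4282, -0.2668, 0.0046]
tool_rot: [-0.0, 0.998, -0.055, -0.0]
contact_force: [-0.4, -0.1, -0.6]
gripper_width: 0.582
grasp_force: 0.0
```

```bash
python3 look.py w3
```

```text
(no output)
```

View pics/w3.png

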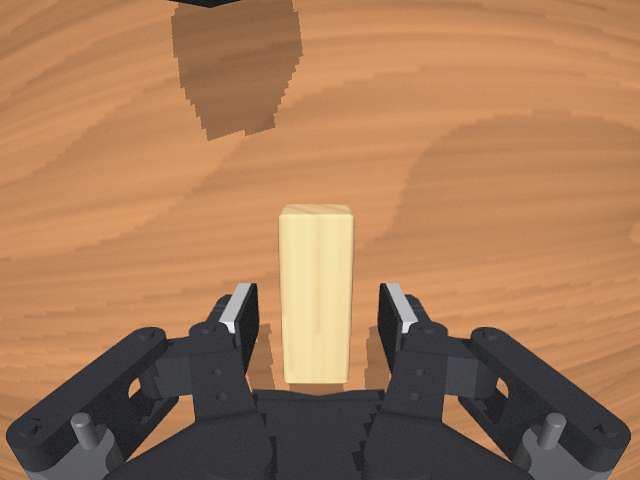

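The pads now straddle the batten at (257,284) and (380,284), with their shadows still apart from the tips, so the tips are well above the bench.

```bash
python3 - <<'E'
from h import *
from plant import manip
s=manip.state(); M=rot(s["tool_rot"]); t=np.asarray(s["tool_pos"]); print(t)
f=pickle.load(open("w3.pkl","rb")); e=M.T@(f["eye"]-t)*1000
for p in [(257,284),(380,284),(239,284),(398,284),(222,330),(255,345)]:
    d=M.T@ray(f,p,True); print(p,[(e+d*(x-e[0])/d[0]).round(1) for x in (-11,0,11)])
for p in [(282,215),(352,215),(285,382),(349,382)]: print(p,[np.round(M.T@(np.append(cast(f,p,z,True),z)-t)*1000,1) for z in (.02,.025,.03)])
E
```

```text
[ 0.42827128 -0.26682494  0.00465557]
(257, 284) [array([-11. , -33.9,  30.9]), array([  0. , -29.1,   3.8]), array([ 11. , -24.3, -23.3])]
(380, 284) [array([-11. ,  34.9,  31. ]), array([ 0. , 29.9,  3.9]), array([ 11. ,  25. , -23.2])]
(239, 284) [array([-11. , -44.1,  30.4]), array([  0. , -37.8,   3.4]), array([ 11. , -31.6, -23.6])]
(398, 284) [array([-11. ,  45.1,  30.7]), array([ 0. , 38.7,  3.6]), array([ 11. ,  32.3, -23.4])]
(222, 330) [array([-11. , -41. , -22.8]), array([  0. , -35.2, -42.2]), array([ 11. , -29.4, -61.7])]
(255, 345) [array([-11. , -24.8, -34. ]), array([  0. , -21.3, -51.9]), array([ 11. , -17.8, -69.8])]
(282, 215) [array([ 37.4, -14.2, -15.4]), array([ 38.4, -13.7, -20.4]), array([ 39.4, -13.2, -25.4])]
(352, 215) [array([ 37.5,  13.7, -15.4]), array([ 38.5,  13.2, -20.4]), array([ 39.5,  12.7, -25.4])]
(285, 382) [array([-43.3, -15.6, -15.3]), array([-39.6, -15. , -20.3]), array([-35.8, -14.5, -25.3])]
(349, 382) [array([-43.3,  15.1, -15.3]), array([-39.5,  14.5, -20.3]), array([-35.7,  14. , -25.3])]
```

Emit:
servo_tool(moves=[[[0, 0, 2, 0, 0, 0, 50], [0, 0, 2, 0, 0, 0, 50], [0, 0, 2, 0, 0, 0, 50], [0, 0, 0, 0, 0, 0, 50]]])

```text
time: 6.0
tool_pos: [0.4282, -0.2668, -0.0015]
tool_rot: [-0.0, 0.998, -0.055, -0.0]
contact_force: [0.7, -0.1, 0.6]
gripper_width: 0.585
grasp_force: 0.0
```

Emit:
servo_tool(moves=[[[0, 0, 2, 0, 0, 0, 50], [0, 0, 2, 0, 0, 0, 50], [0, 0, 2, 0, 0, 0, 50], [0, 0, 0, 0, 0, 0, 50]]])

```text
time: 6.5
tool_pos: [0.4282, -0.2668, -0.0074]
tool_rot: [-0.0, 0.998, -0.055, -0.0]
contact_force: [-0.4, -1.2, 0.1]
gripper_width: 0.585
grasp_force: 0.0
```

Emit:
servo_tool(moves=[[[0, 0, 2, 0, 0, 0, 50], [0, 0, 2, 0, 0, 0, 50], [0, 0, 0, 0, 0, 0, 50]]])

```text
time: 6.88
tool_pos: [0.4282, -0.2668, -0.0115]
tool_rot: [-0.0, 0.998, -0.055, -0.0]
contact_force: [-0.4, -0.1, -0.4]
gripper_width: 0.59
grasp_force: 0.0
```

Emit:
servo_tool(moves=[[[0, 0, 2, 0, 0, 0, 50], [0, 0, 2, 0, 0, 0, 50], [0, 0, 0, 0, 0, 0, 50]]])

```text
time: 7.25
tool_pos: [0.4282, -0.2668, -0.0155]
tool_rot: [-0.0, 0.998, -0.055, -0.0]
contact_force: [-0.9, -0.8, -0.3]
gripper_width: 0.589
grasp_force: 0.0
```

```bash
python3 look.py w4; python3 - <<'E'
import cv2;cv2.imwrite("pics/w4c.png",cv2.resize(cv2.imread("pics/w4.png")[180:420,160:480],None,fx=2,fy=2))
E
```

```text
(no output)
```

View pics/w4c.png

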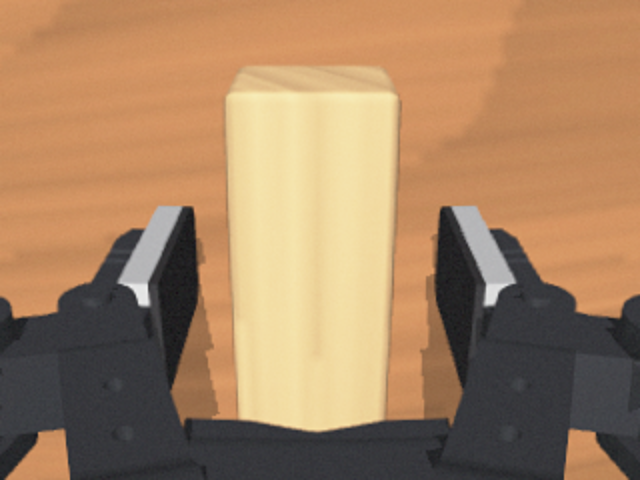

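The pads straddle the batten and the finger shadows now meet the tips, so the tips are about 8 mm above the bench. The true tips therefore stand about 23 mm behind the reported TCP at this opening, against 14 mm ahead as stated. I'll use the measured offset from here on.

Emit:
servo_tool(moves=[[[0, 0, 0, 0, 0, 0, 20], [0, 0, 0, 0, 0, 0, 20], [0, 0, 0, 0, 0, 0, 20], [0, 0, 0, 0, 0, 0, 20], [0, 0, 0, 0, 0, 0, 20]]])

```text
time: 7.92
tool_pos: [0.4286, -0.2672, -0.0149]
tool_rot: [0.0, 0.998, -0.055, 0.0]
contact_force: [1.3, 0.3, 3.0]
gripper_width: 0.335
grasp_force: 60.1
```

Emit:
servo_tool(moves=[[[0, 0, -2, 0, 0, 0, 20], [0, 0, -4, 0, 0, 0, 20], [0, 0, -8, 0, 0, 0, 20], [0, 0, -16, 0, 0, 0, 20], [0, 0, -25, 0, 0, 0, 20], [0, 0, -30, 0, 0, 0, 20], [0, 0, -30, 0, 0, 0, 20], [0, 0, 0, 0, 0, 0, 20]]])

```text
time: 8.93
tool_pos: [0.4304, -0.2686, 0.104]
tool_rot: [0.002, 0.998, -0.055, 0.003]
contact_force: [0.7, 0.4, -1.0]
gripper_width: 0.335
grasp_force: 59.8
```

```bash
python3 look.py w5 587.5 5.3 100 15.1
```

```text
pos [ 430.4 -268.6  104. ] psi -6.3 j6 0.98 shift [ 126.  -289.5    3.6] turn z -21.4 tilt [ 0.2 -0.4  0. ]
```

View pics/w5.png

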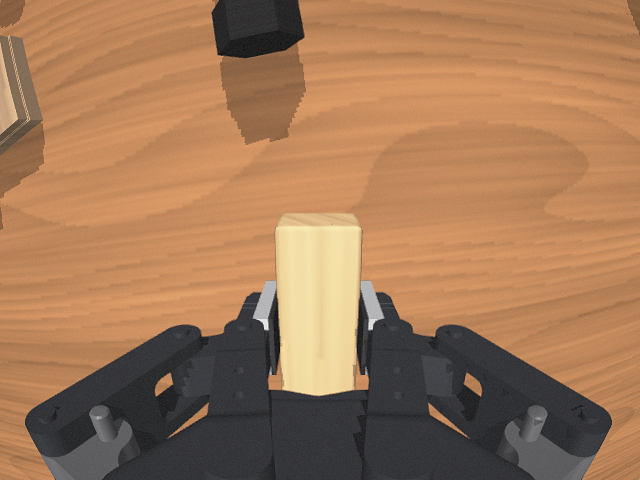

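The short batten is held square between the pads at (318,305).

Emit:
servo_tool(moves=[[[6, -14, 0, 0, 0, 0, 20], [12, -28, 0, 0, 0, 0, 20], [12, -29, 0, 0, 0, 0, 20], [13, -29, 0, 0, 0, 0, 20], [13, -29, 0, 0, 0, 0, 20], [13, -29, 0, 0, 0, 0, 20], [13, -29, 0, 0, 0, -5, 20], [13, -29, 0, 0, 0, -5, 20], [13, -29, 0, 0, 0, -5, 20], [10, -29, 0, 0, 0, -4, 20], [6, -14, 0, 0, 0, -2, 20], [0, 0, 0, 0, 0, 0, 20]]])

```text
time: 10.48
tool_pos: [0.5628, 0.0145, 0.0987]
tool_rot: [-0.0, 0.992, 0.129, -0.001]
contact_force: [-0.6, -0.7, -0.9]
gripper_width: 0.336
grasp_force: 59.7
```

Emit:
servo_tool(moves=[[[0, 0, 0, 0, 0, 0, 20], [0, 0, 0, 0, 0, 0, 20]]])

```text
time: 10.72
tool_pos: [0.5633, 0.0127, 0.0998]
tool_rot: [0.0, 0.992, 0.127, -0.0]
contact_force: [1.2, -0.0, -0.6]
gripper_width: 0.341
grasp_force: 59.7
```

```bash
python3 look.py w6 587.5 5.3 50 15.1; python3 - <<'E'
from h import *
from plant import manip
f=pickle.load(open("w6.pkl","rb"))
hsv=cv2.cvtColor(f["image"],cv2.COLOR_BGR2HSV)
t=manip.grab_frame("top"); cv2.imwrite("pics/t6.png",t["image"])
E
```

```text
pos [563.3  12.7  99.8] psi 14.6 j6 1.21 shift [21.5 13.2 49.8] turn z -0.5 tilt [ 0.  0. -0.]
```

View pics/w6.png

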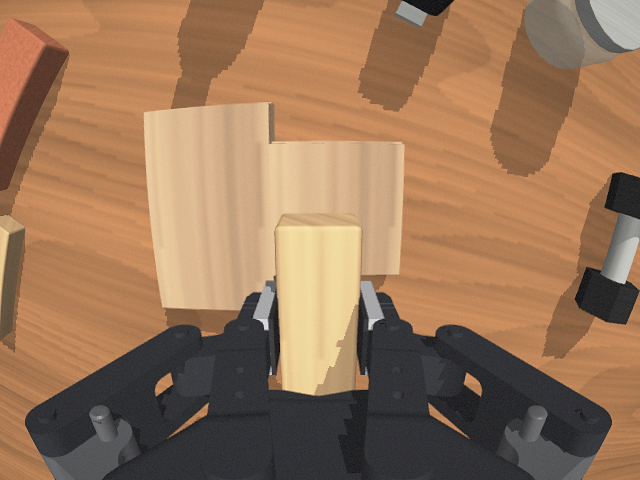

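The view shows the pile ahead: head corners at (145,112), (272,102) and (162,308), stem corners at (272,142), (404,143) and (399,274). I'll solve its pose and height from these.

```bash
python3 - <<'E'
from h import *
from scipy.optimize import least_squares
f=pickle.load(open("w6.pkl","rb"))
I=[(145,112),(272,102),(162,308),(272,142),(404,143),(399,274)]; P=np.array([(-85,70),(0,70),(-85,-70),(0,44),(85,44),(85,-44)])
def r(v):
    a=np.radians(v[3]); M=np.array([[np.cos(a),-np.sin(a)],[np.sin(a),np.cos(a)]])
    return np.concatenate([cast(f,p,v[2]/1000,True)*1000-(M@q+v[:2]) for p,q in zip(I,P)])
o=least_squares(r,[576,46,40,-75]); print(o.x.round(1),o.fun.round(1))
from plant import manip
v=o.x; a=np.radians(v[3]);u=np.array([np.cos(a),np.sin(a)]); 
for k in(-42.5,42.5): print(v[:2]+k*u)
s=v[:2]+42.5*u; go(manip.state(),s[0],s[1],50,v[3]+90)
E
```

```text
[577.1  46.2  26.7 -75.1] [-0.5 -0.1  0.1 -1.4 -1.   0.8  0.7 -0.9  0.   0.9  0.6  0.6]
[566.1904691   87.23912026]
[588.0533976    5.09892086]
pos [563.4  12.8  99.9] psi 14.6 j6 1.21 shift [21.9 13.6 49.9] turn z -0.3 tilt [ 0. -0. -0.]
```

Emit:
servo_tool(moves=[[[8, 5, 0, 0, 0, -0.3, 20], [14, 8.5, 0, 0, 0, 0, 20], [0, 0, 15, 0, 0, 0, 20], [0, 0, 20, 0, 0, 0, 20], [0, 0, 12, 0, 0, 0, 20], [0, 0, 5, 0, 0, 0, 20], [0, 0, 0, 0, 0, 0, 20], [0, 0, 0, 0, 0, 0, 20]]])

```text
time: 11.82
tool_pos: [0.5887, 0.0061, 0.0485]
tool_rot: [0.0, 0.991, 0.13, 0.001]
contact_force: [-0.5, -0.3, -1.2]
gripper_width: 0.34
grasp_force: 59.7
```

```bash
python3 - <<'E'
from h import *
from plant import manip
go(manip.state(),588,5.1,20,14.9)
E
```

```text
pos [588.7   6.1  48.5] psi 15.0 j6 1.19 shift [-1.   0.8 28.5] turn z 0.1 tilt [ 0.  -0.1 -0. ]
```

Bottom is now at about 63 mm. I'll feel downwards in 2 mm rows.

Emit:
servo_tool(moves=[[[-1, 1, 3, 0, 0, 0, 20], [0, 0, 3, 0, 0, 0, 20], [0, 0, 3, 0, 0, 0, 20], [0, 0, 3, 0, 0, 0, 20], [0, 0, 2, 0, 0, 0, 20], [0, 0, 0, 0, 0, 0, 20]]])

```text
time: 12.58
tool_pos: [0.5873, 0.005, 0.0335]
tool_rot: [-0.0, 0.991, 0.13, -0.0]
contact_force: [-0.0, -0.4, -0.4]
gripper_width: 0.341
grasp_force: 59.7
```

Emit:
servo_tool(moves=[[[0, 0, 2, 0, 0, 0, 20], [0, 0, 2, 0, 0, 0, 20], [0, 0, 2, 0, 0, 0, 20], [0, 0, 0, 0, 0, 0, 20]]])

```text
time: 13.08
tool_pos: [0.5873, 0.0049, 0.0275]
tool_rot: [-0.0, 0.991, 0.13, -0.0]
contact_force: [-0.6, -0.4, -0.5]
gripper_width: 0.339
grasp_force: 59.7
```

Emit:
servo_tool(moves=[[[0, 0, 2, 0, 0, 0, 20], [0, 0, 2, 0, 0, 0, 20], [0, 0, 0, 0, 0, 0, 20]]])

```text
time: 13.45
tool_pos: [0.5873, 0.005, 0.0235]
tool_rot: [-0.0, 0.991, 0.13, -0.0]
contact_force: [-0.6, -0.6, -0.3]
gripper_width: 0.337
grasp_force: 59.7
```

Emit:
servo_tool(moves=[[[0, 0, 2, 0, 0, 0, 20], [0, 0, 2, 0, 0, 0, 20], [0, 0, 0, 0, 0, 0, 20]]])

```text
time: 13.82
tool_pos: [0.5873, 0.005, 0.0195]
tool_rot: [-0.0, 0.991, 0.13, -0.0]
contact_force: [-0.6, 0.2, -0.6]
gripper_width: 0.335
grasp_force: 59.7
```

Emit:
servo_tool(moves=[[[0, 0, 1.5, 0, 0, 0, 20], [0, 0, 1.5, 0, 0, 0, 20], [0, 0, 0, 0, 0, 0, 20]]])

```text
time: 14.2
tool_pos: [0.5873, 0.0049, 0.0166]
tool_rot: [-0.0, 0.991, 0.13, -0.0]
contact_force: [0.8, 0.3, 0.4]
gripper_width: 0.337
grasp_force: 59.7
```

Emit:
servo_tool(moves=[[[0, 0, 1.5, 0, 0, 0, 20], [0, 0, 0, 0, 0, 0, 20]]])

```text
time: 14.45
tool_pos: [0.5877, 0.0049, 0.0163]
tool_rot: [0.0, 0.991, 0.13, -0.0]
contact_force: [-2.1, 0.3, 4.7]
gripper_width: 0.339
grasp_force: 60.5
```

Contact at TCP 16.3 mm (4.7 N), so the pile top is about 31 mm. I'll release and retreat upward.

Emit:
servo_tool(moves=[[[0, 0, 0, 0, 0, 0, 40], [0, 0, 0, 0, 0, 0, 45], [0, 0, 0, 0, 0, 0, 45], [0, 0, -4, 0, 0, 0, 45], [0, 0, -12, 0, 0, 0, 45], [0, 0, -25, 0, 0, 0, 45], [0, 0, -35, 0, 0, 0, 45], [0, 0, -35, 0, 0, 0, 45], [0, 0, -10, 0, 0, 0, 45], [0, 0, 0, 0, 0, 0, 45]]])

```text
time: 15.7
tool_pos: [0.5879, 0.0049, 0.137]
tool_rot: [0.0, 0.991, 0.13, 0.001]
contact_force: [-0.3, 0.4, -1.8]
gripper_width: 0.528
grasp_force: 0.0
```

```bash
python3 look.py w7 443.3 300.5 120 -13.9; python3 - <<'E'
from h import *
f=pickle.load(open("w7.pkl","rb"))
for r in rects(f,(18,60,180),(30,120,255),.056,True,300): print(*r)
E
```

```text
pos [587.9   4.9 137. ] psi 15.0 j6 1.19 shift [ -63.2 -322.9   16.7] turn z 28.9 tilt [ 0.  -0.1  0. ]
[469.4 269.1] 114.2 24.4 166.1 2069 (np.float64(12.0), np.float64(285.0))
[587.7   4.2] 78.1 28.5 15.1 2154 (np.float64(318.0), np.float64(239.0))
[588.1  38. ] 78.7 20.4 14.6 1381 (np.float64(269.0), np.float64(226.0))
[568.2 109.3] 124.3 17.2 15.0 1848 (np.float64(168.0), np.float64(225.0))
```

Emit:
servo_tool(moves=[[[-3, -18, 1, 0, 0, 0, 55], [-7, -36, 2, 0, 0, 0, 55], [-7, -36, 2, 0, 0, 0, 55], [-7, -36, 2, 0, 0, 0, 55], [-7, -36, 2, 0, 0, 0, 55], [-7, -36, 2, 0, 0, 0, 55], [-7, -36, 2, 0, 0, 0, 55], [-7, -36, 2, 0, 0, 0, 55], [-7, -36, 2, 0, 0, 0, 55], [-4, -17, 0, 0, 0, 9, 55], [0, 0, 0, 0, 0, 10, 55], [0, 0, 0, 0, 0, 10, 55]]])

```text
time: 17.25
tool_pos: [0.4409, 0.3011, 0.1174]
tool_rot: [0.001, 0.992, -0.124, -0.002]
contact_force: [0.7, 0.2, -0.2]
gripper_width: 0.642
grasp_force: 0.0
```

Emit:
servo_tool(moves=[[[0, 0, 0, 0, 0, 0, 55], [0, 0, 0, 0, 0, 0, 55]]])

```text
time: 17.5
tool_pos: [0.4422, 0.3007, 0.1184]
tool_rot: [0.0, 0.993, -0.121, -0.001]
contact_force: [-0.5, 0.4, 0.7]
gripper_width: 0.641
grasp_force: 0.0
```

```bash
python3 look.py w8 443.3 300.5 -15 -13.9; python3 - <<'E'
from h import *
from plant import manip
f=pickle.load(open("w8.pkl","rb"))
for r in rects(f,(18,60,180),(30,140,255),.025,True,300): print(*r)
E
```

```text
pos [442.2 300.7 118.4] psi -13.9 j6 2.27 shift [  1.3  -0.2 133.4] turn z 0.0 tilt [0.1 0.1 0. ]
[445.5 301.7] 127.6 28.2 166.2 3507 (np.float64(315.0), np.float64(227.0))
[516.7 103.1] 49.1 16.3 16.4 539 (np.float64(544.0), np.float64(85.0))
```

Emit:
servo_tool(moves=[[[3, 0, 15, 0, 0, 0, 55], [0, 0, 30, 0, 0, 0, 55], [0, 0, 30, 0, 0, 0, 55], [0, 0, 25, 0, 0, 0, 55], [0, 0, 15, 0, 0, 0, 55], [0, 0, 9, 0, 0, 0, 55], [0, 0, 6, 0, 0, 0, 55], [0, 0, 3, 0, 0, 0, 55], [0, 0, 0, 0, 0, 0, 55]]])

```text
time: 18.68
tool_pos: [0.4464, 0.3001, -0.0133]
tool_rot: [-0.0, 0.993, -0.122, 0.0]
contact_force: [0.0, 0.5, 0.5]
gripper_width: 0.644
grasp_force: 0.0
```

Emit:
servo_tool(moves=[[[0, 0, 0, 0, 0, 0, 20], [0, 0, 0, 0, 0, 0, 20], [0, 0, 0, 0, 0, 0, 20], [0, 0, 0, 0, 0, 0, 20], [0, 0, 0, 0, 0, 0, 20]]])

```text
time: 19.3
tool_pos: [0.4467, 0.3003, -0.0129]
tool_rot: [-0.0, 0.993, -0.122, 0.001]
contact_force: [-0.5, -0.1, 4.8]
gripper_width: 0.341
grasp_force: 61.2
```

Emit:
servo_tool(moves=[[[0, 0, -2, 0, 0, 0, 20], [0, 0, -6, 0, 0, 0, 20], [0, 0, -16, 0, 0, 0, 20], [0, 0, -25, 0, 0, 0, 20], [0, 0, -30, 0, 0, 0, 20], [0, 0, -25, 0, 0, 0, 20], [0, 0, -8, 0, 0, 0, 20], [0, 0, 0, 0, 0, 0, 20]]])

```text
time: 20.3
tool_pos: [0.4463, 0.3, 0.0989]
tool_rot: [-0.0, 0.993, -0.122, 0.001]
contact_force: [0.4, 0.2, -0.8]
gripper_width: 0.336
grasp_force: 60.6
```

```bash
python3 - <<'E'
from h import *
from plant import manip
go(manip.state(),567.2,87.4,100,14.9)
E
```

```text
pos [446.3 300.   98.9] psi -14.0 j6 2.27 shift [168.8 177.   -1.1] turn z -28.9 tilt [-0.  -0.1  0. ]
```

Emit:
servo_tool(moves=[[[10, 10, 0, 0, 0, 0, 20], [22, 23, 0, 0, 0, 0, 20], [28, 30, 0, 0, 0, 0, 20], [30, 32, 0, 0, 0, 0, 20], [30, 32, 0, 0, 0, 0, 20], [28, 29, 0, 0, 0, 0, 20], [21, 21, 0, 0, 0, 0, 20], [0, 0, 0, 0, 0, -9, 20], [0, 0, 0, 0, 0, -10, 20], [0, 0, 0, 0, 0, -9.9, 20], [0, 0, 0, 0, 0, 0, 20], [0, 0, 0, 0, 0, 0, 20]]])

```text
time: 21.8
tool_pos: [0.5667, 0.0868, 0.0975]
tool_rot: [0.0, 0.992, 0.128, -0.001]
contact_force: [-0.6, 0.9, -0.9]
gripper_width: 0.338
grasp_force: 60.5
```

```bash
python3 - <<'E'
from h import *
from plant import manip
go(manip.state(),567.2,87.4,25,14.9)
E
```

```text
pos [566.7  86.8  97.5] psi 14.7 j6 1.34 shift [ 0.7 -0.5 72.5] turn z -0.2 tilt [-0.   0.1 -0. ]
```

Emit:
servo_tool(moves=[[[1, 0, 10, 0, 0, 0, 20], [0, 0, 20, 0, 0, 0, 20], [0, 0, 20, 0, 0, 0, 20], [0, 0, 12, 0, 0, 0, 20], [0, 0, 7, 0, 0, 0, 20], [0, 0, 4, 0, 0, 0, 20], [0, 0, 0, 0, 0, 0, 20]]])

```text
time: 22.68
tool_pos: [0.5683, 0.0876, 0.0255]
tool_rot: [0.0, 0.992, 0.13, 0.0]
contact_force: [-0.8, 0.5, -0.1]
gripper_width: 0.341
grasp_force: 60.5
```

Emit:
servo_tool(moves=[[[0, 0, 2, 0, 0, 0, 20], [0, 0, 1.5, 0, 0, 0, 20], [0, 0, 0, 0, 0, 0, 20]]])

```text
time: 23.05
tool_pos: [0.5681, 0.0875, 0.0219]
tool_rot: [0.0, 0.992, 0.13, 0.0]
contact_force: [-0.7, 0.0, -0.5]
gripper_width: 0.341
grasp_force: 60.5
```

Emit:
servo_tool(moves=[[[0, 0, 1.5, 0, 0, 0, 20], [0, 0, 0, 0, 0, 0, 20]]])

```text
time: 23.3
tool_pos: [0.568, 0.0875, 0.0202]
tool_rot: [-0.0, 0.992, 0.13, -0.0]
contact_force: [0.1, -0.4, -0.4]
gripper_width: 0.334
grasp_force: 60.5
```

Emit:
servo_tool(moves=[[[0, 0, 1.5, 0, 0, 0, 20], [0, 0, 0, 0, 0, 0, 20]]])

```text
time: 23.55
tool_pos: [0.568, 0.0875, 0.0186]
tool_rot: [-0.0, 0.992, 0.13, -0.0]
contact_force: [-0.3, 0.4, -1.4]
gripper_width: 0.338
grasp_force: 60.5
```

Emit:
servo_tool(moves=[[[0, 0, 1, 0, 0, 0, 20], [0, 0, 0, 0, 0, 0, 20]]])

```text
time: 23.8
tool_pos: [0.5682, 0.0876, 0.0184]
tool_rot: [-0.0, 0.992, 0.13, 0.0]
contact_force: [-1.9, 0.3, 3.5]
gripper_width: 0.335
grasp_force: 61.0
```

Contact. Release and retreat, then measure both battens.

Emit:
servo_tool(moves=[[[0, 0, 0, 0, 0, 0, 40], [0, 0, 0, 0, 0, 0, 45], [0, 0, 0, 0, 0, 0, 45], [0, 0, -4, 0, 0, 0, 45], [0, 0, -12, 0, 0, 0, 45], [0, 0, -25, 0, 0, 0, 45], [0, 0, -35, 0, 0, 0, 45], [0, 0, -35, 0, 0, 0, 45], [0, 0, -15, 0, 0, 0, 80], [0, 0, 0, 0, 0, 0, 80]]])

```text
time: 25.05
tool_pos: [0.569, 0.0876, 0.1453]
tool_rot: [0.0, 0.992, 0.13, 0.001]
contact_force: [-0.1, 0.1, 0.0]
gripper_width: 0.922
grasp_force: 0.0
```

```bash
python3 look.py w9 608 298 140 157.2; python3 - <<'E'
from h import *
f=pickle.load(open("w9.pkl","rb"))
for r in rects(f,(18,60,180),(30,120,255),.056,True,900): print(*r)
for r in rects(f,(3,130,100),(11,255,255),.035,True,900): print("brick",*r)
E
```

```text
pos [569.   87.6 145.3] psi 14.9 j6 1.33 shift [  91.8 -193.3    5.4] turn z -142.3 tilt [ 0.  -0.2  0. ]
[587.8   4.2] 78.1 28.3 15.3 2031 (np.float64(435.0), np.float64(241.0))
[567.   86.1] 127.7 28.1 14.8 3310 (np.float64(317.0), np.float64(245.0))
[566.4 116.8] 124.2 12.2 14.7 684 (np.float64(276.0), np.float64(229.0))
brick [608.7 292.4] 141.7 70.7 157.1 8263 (np.float64(94.0), np.float64(116.0))
```

Emit:
servo_tool(moves=[[[6, -12, 0, 0, 0, 0, 80], [13, -28, 0, 0, 0, 0, 80], [17, -35, 0, 0, 0, 0, 80], [17, -36, 0, 0, 0, 0, 80], [17, -36, 0, 0, 0, 0, 80], [15, -33, 0, 0, 0, 0, 80], [7, -13, 0, 0, 0, -5, 80], [0, 0, 0, 0, 0, -10, 80], [0, 0, 0, 0, 0, -10, 80], [0, 0, 0, 0, 0, -10, 80], [0, 0, 0, 0, 0, -10, 80], [0, 0, 0, 0, 0, -10, 80]]])

```text
time: 26.6
tool_pos: [0.6063, 0.2983, 0.1414]
tool_rot: [-0.001, 0.818, 0.575, -0.002]
contact_force: [-0.1, -0.9, -0.3]
gripper_width: 0.937
grasp_force: 0.0
```

Emit:
servo_tool(moves=[[[0, 0, 0, 0, 0, -10, 80], [0, 0, 0, 0, 0, -10, 80], [0, 0, 0, 0, 0, -10, 80], [0, 0, 0, 0, 0, -10, 80], [0, 0, 0, 0, 0, -10, 80], [0, 0, 0, 0, 0, -10, 80], [0, 0, 0, 0, 0, -10, 80], [0, 0, 0, 0, 0, -10, 80], [0, 0, 0, 0, 0, -7, 80], [0, 0, 0, 0, 0, 0, 80], [0, 0, 0, 0, 0, 0, 80]]])

```text
time: 27.98
tool_pos: [0.6069, 0.298, 0.1427]
tool_rot: [-0.001, 0.201, 0.98, -0.0]
contact_force: [0.4, 0.6, -0.4]
gripper_width: 0.935
grasp_force: 0.0
```

```bash
python3 look.py w10 608 298 140 157.2; python3 - <<'E'
from h import *
from plant import manip
f=pickle.load(open("w10.pkl","rb")); im=f["image"]; hsv=cv2.cvtColor(im,cv2.COLOR_BGR2HSV); print(hsv[225,318])
for v in(100,150,200):
  for r in rects(f,(3,110,v),(11,255,255),.035,True,900): print("brick",*r)
E
```

```text
pos [606.9 298.  142.7] psi 156.8 j6 -0.82 shift [-1.   0.5  2.7] turn z -0.4 tilt [-0.1 -0.1  0. ]
[ 10 132 235]
brick [609.  299.6] 138.6 59.5 157.3 8065 (np.float64(321.0), np.float64(224.0))
brick [609.  299.6] 138.6 59.5 157.3 8034 (np.float64(321.0), np.float64(224.0))
brick [609.9 299.9] 137.3 58.0 157.4 7757 (np.float64(321.0), np.float64(225.0))
```

View pics/w10.png

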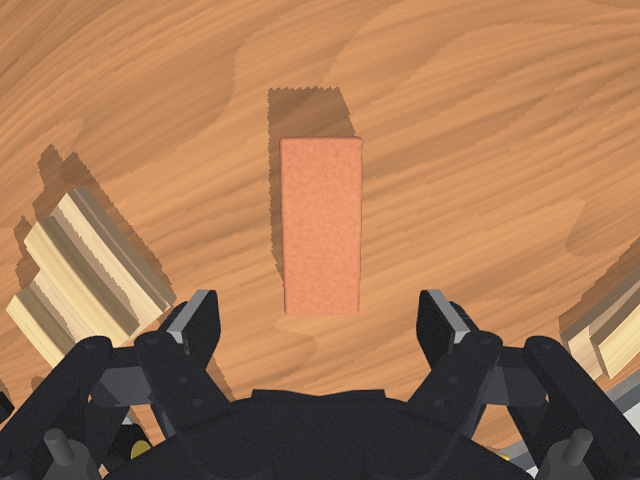

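The brick is at (321,225), between the open fingers. The clear-out around it is free.

Emit:
servo_tool(moves=[[[-1, 2, 15, 0, 0, -0.4, 80], [0, 0, 30, 0, 0, 0, 80], [0, 0, 35, 0, 0, 0, 80], [0, 0, 35, 0, 0, 0, 80], [0, 0, 20, 0, 0, 0, 80], [0, 0, 12, 0, 0, 0, 80], [0, 0, 7, 0, 0, 0, 80], [0, 0, 4, 0, 0, 0, 80], [0, 0, 2, 0, 0, 0, 80], [0, 0, 0, 0, 0, 0, 80]]])

```text
time: 29.28
tool_pos: [0.6095, 0.2993, -0.0156]
tool_rot: [0.0, 0.197, 0.98, 0.0]
contact_force: [0.1, 0.0, -0.2]
gripper_width: 0.942
grasp_force: 0.0
```

Emit:
servo_tool(moves=[[[0, 0, 0, 0, 0, 0, 50], [0, 0, 0, 0, 0, 0, 50], [0, 0, 0, 0, 0, 0, 50], [0, 0, 0, 0, 0, 0, 50], [0, 0, 0, 0, 0, 0, 50]]])

```text
time: 29.9
tool_pos: [0.6097, 0.2993, -0.0154]
tool_rot: [0.0, 0.197, 0.98, 0.0]
contact_force: [-0.1, -1.1, 5.8]
gripper_width: 0.695
grasp_force: 68.9
```

Emit:
servo_tool(moves=[[[0, 0, -2, 0, 0, 0, 50], [0, 0, -6, 0, 0, 0, 50], [0, 0, -16, 0, 0, 0, 50], [0, 0, -25, 0, 0, 0, 50], [0, 0, -30, 0, 0, 0, 50], [0, 0, -25, 0, 0, 0, 50], [0, 0, -10, 0, 0, 0, 50], [0, 0, 0, 0, 0, 0, 50]]])

```text
time: 30.9
tool_pos: [0.6094, 0.2992, 0.0986]
tool_rot: [0.001, 0.197, 0.98, 0.0]
contact_force: [1.1, 0.4, -5.5]
gripper_width: 0.694
grasp_force: 68.1
```

```bash
python3 look.py w11 577.1 46.2 100 104.9; python3 - <<'E'
from h import *
f=pickle.load(open("w11.pkl","rb"))
for z in (.135,.145):
  for r in rects(f,(3,110,150),(11,255,255),z,True,900): print("brick",*r)
E
```

```text
pos [609.4 299.2  98.6] psi 157.3 j6 -0.83 shift [ -67.9 -245.9   -1.6] turn z 52.4 tilt [0.1 0.1 0. ]
brick [595.  305.7] 109.5 65.9 157.3 6853 (np.float64(318.0), np.float64(255.0))
brick [591.4 307.2] 100.7 60.6 157.3 5791 (np.float64(318.0), np.float64(255.0))
```

Emit:
servo_tool(moves=[[[-4, -14, 0, 0, 0, 0, 50], [-7, -27, 0, 0, 0, 0, 50], [-9, -33, 0, 0, 0, 0, 50], [-10, -35, 0, 0, 0, 0, 50], [-10, -35, 0, 0, 0, 0, 50], [-10, -35, 0, 0, 0, 0, 50], [-9, -34, 0, 0, 0, 0, 50], [-6, -22, 0, 0, 0, 0, 50], [-3, -11, 0, 0, 0, 5, 50], [0, 0, 0, 0, 0, 9, 50], [0, 0, 0, 0, 0, 9, 50], [0, 0, 0, 0, 0, 9, 50]]])

```text
time: 32.45
tool_pos: [0.5755, 0.045, 0.0963]
tool_rot: [-0.001, 0.462, 0.887, -0.001]
contact_force: [-0.5, -0.4, -5.7]
gripper_width: 0.694
grasp_force: 67.8
```

Emit:
servo_tool(moves=[[[0, 0, 0, 0, 0, 9, 50], [0, 0, 0, 0, 0, 8, 50], [0, 0, 0, 0, 0, 3.4, 50], [0, 0, 0, 0, 0, 0, 50], [0, 0, 0, 0, 0, 0, 50]]])

```text
time: 33.08
tool_pos: [0.5762, 0.0456, 0.0971]
tool_rot: [-0.0, 0.609, 0.793, -0.0]
contact_force: [-1.0, 0.5, -5.2]
gripper_width: 0.69
grasp_force: 67.8
```

```bash
python3 look.py w12 577.1 46.2 45 104.9
```

```text
pos [576.2  45.6  97.1] psi 104.9 j6 -0.31 shift [ 0.4  1.  52.1] turn z 0.0 tilt [-0.1 -0.   0. ]
```

Emit:
servo_tool(moves=[[[0, 1, 8, 0, 0, 0, 50], [0, 0, 14, 0, 0, 0, 50], [0, 0, 12, 0, 0, 0, 50], [0, 0, 8, 0, 0, 0, 50], [0, 0, 5, 0, 0, 0, 50], [0, 0, 3, 0, 0, 0, 50], [0, 0, 0, 0, 0, 0, 50]]])

```text
time: 34.0
tool_pos: [0.5779, 0.0462, 0.0479]
tool_rot: [0.0, 0.61, 0.793, 0.0]
contact_force: [-0.5, 0.1, -5.0]
gripper_width: 0.691
grasp_force: 67.9
```

Emit:
servo_tool(moves=[[[0, 0, 2, 0, 0, 0, 50], [0, 0, 1.5, 0, 0, 0, 50], [0, 0, 0, 0, 0, 0, 50]]])

```text
time: 34.38
tool_pos: [0.5777, 0.0462, 0.0442]
tool_rot: [-0.0, 0.61, 0.793, -0.0]
contact_force: [-0.6, 0.4, -6.0]
gripper_width: 0.691
grasp_force: 67.9
```

Emit:
servo_tool(moves=[[[0, 0, 1.5, 0, 0, 0, 50], [0, 0, 0, 0, 0, 0, 50]]])

```text
time: 34.62
tool_pos: [0.5777, 0.0462, 0.0426]
tool_rot: [-0.0, 0.61, 0.793, -0.0]
contact_force: [0.1, -0.9, -6.0]
gripper_width: 0.69
grasp_force: 67.9
```

Emit:
servo_tool(moves=[[[0, 0, 1.5, 0, 0, 0, 50], [0, 0, 0, 0, 0, 0, 50]]])

```text
time: 34.88
tool_pos: [0.5777, 0.0462, 0.0411]
tool_rot: [-0.0, 0.61, 0.793, -0.0]
contact_force: [-0.8, -0.0, -6.1]
gripper_width: 0.692
grasp_force: 67.9
```

Emit:
servo_tool(moves=[[[0, 0, 1, 0, 0, 0, 50], [0, 0, 0, 0, 0, 0, 50]]])

```text
time: 35.12
tool_pos: [0.578, 0.0462, 0.0408]
tool_rot: [0.0, 0.61, 0.793, 0.0]
contact_force: [-2.5, 0.8, -1.8]
gripper_width: 0.692
grasp_force: 68.1
```

Emit:
servo_tool(moves=[[[0, 0, 0.5, 0, 0, 0, 50], [0, 0, 0, 0, 0, 0, 50]]])

```text
time: 35.38
tool_pos: [0.578, 0.0462, 0.0408]
tool_rot: [0.0, 0.61, 0.793, -0.0]
contact_force: [-4.7, 0.6, 4.5]
gripper_width: 0.69
grasp_force: 68.9
```

Emit:
servo_tool(moves=[[[0, 0, 0, 0, 0, 0, 62], [0, 0, 0, 0, 0, 0, 68], [0, 0, 0, 0, 0, 0, 74], [0, 0, 0, 0, 0, 0, 78], [0, 0, -4, 0, 0, 0, 78], [0, 0, -12, 0, 0, 0, 78], [0, 0, -25, 0, 0, 0, 78], [0, 0, -35, 0, 0, 0, 78], [0, 0, -35, 0, 0, 0, 78], [0, 0, -15, 0, 0, 0, 70], [0, 0, 0, 0, 0, 0, 70]]])

```text
time: 36.75
tool_pos: [0.5787, 0.0462, 0.1673]
tool_rot: [0.001, 0.61, 0.793, 0.001]
contact_force: [-0.5, 0.6, -0.5]
gripper_width: 0.818
grasp_force: 0.0
```

```bash
python3 look.py w13 624 -243 140 183.5; python3 - <<'E'
from h import *
f=pickle.load(open("w13.pkl","rb"))
for r in rects(f,(3,110,150),(11,255,255),.091,True,900): print("brick",*r)
for r in rects(f,(18,60,180),(30,120,255),.056,True,300): print(*r)
E
```

```text
pos [578.7  46.2 167.3] psi 104.9 j6 -0.31 shift [-291.1  -30.6   27.5] turn z -78.6 tilt [ 0.2  0.  -0. ]
brick [579.2  47.5] 138.8 59.3 104.9 7954 (np.float64(319.0), np.float64(231.0))
[627.5  52.1] 40.5 27.0 104.6 224 (np.float64(373.0), np.float64(229.0))
[615.5  99.2] 28.4 27.9 106.0 752 (np.float64(383.0), np.float64(173.0))
[589.8 121.7] 64.4 25.3 15.5 925 (np.float64(361.0), np.float64(129.0))
```

Emit:
servo_tool(moves=[[[-16, -2, 0, 0, 0, 0, 70], [-32, -3, 0, 0, 0, 0, 70], [-40, -4, 2, 0, 0, 0, 70], [-42, -4, 4, 0, 0, 0, 70], [-42, -5, 4, 0, 0, 0, 70], [-42, -5, 4, 0, 0, 0, 70], [-40, -4, 4, 0, 0, 0, 70], [-25, -3, 4, 0, 0, 0, 70], [-12, -1, 4, 0, 0, -9, 70], [0, 0, 0, 0, 0, -10, 70], [0, 0, 0, 0, 0, -10, 70], [0, 0, 0, 0, 0, -10, 70]]])

```text
time: 38.3
tool_pos: [0.622, -0.243, 0.1384]
tool_rot: [-0.001, 0.307, 0.952, 0.0]
contact_force: [0.0, -1.1, -0.2]
gripper_width: 0.812
grasp_force: 0.0
```

Emit:
servo_tool(moves=[[[0, 0, 0, 0, 0, -10, 70], [0, 0, 0, 0, 0, -10, 70], [0, 0, 0, 0, 0, -10, 70], [0, 0, 0, 0, 0, -9.6, 70], [0, 0, 0, 0, 0, 0, 70], [0, 0, 0, 0, 0, 0, 70]]])

```text
time: 39.05
tool_pos: [0.6224, -0.2429, 0.1392]
tool_rot: [-0.0, -0.029, 1.0, 0.0]
contact_force: [-0.5, -0.6, 0.3]
gripper_width: 0.819
grasp_force: 0.0
```

```bash
python3 look.py w14 624 -243 140 183.5
```

```text
pos [ 622.4 -242.9  139.2] psi -176.6 j6 -2.11 shift [-1.6 -0.2 -0.8] turn z -0.1 tilt [ 0. -0. -0.]
```

View pics/w14.png

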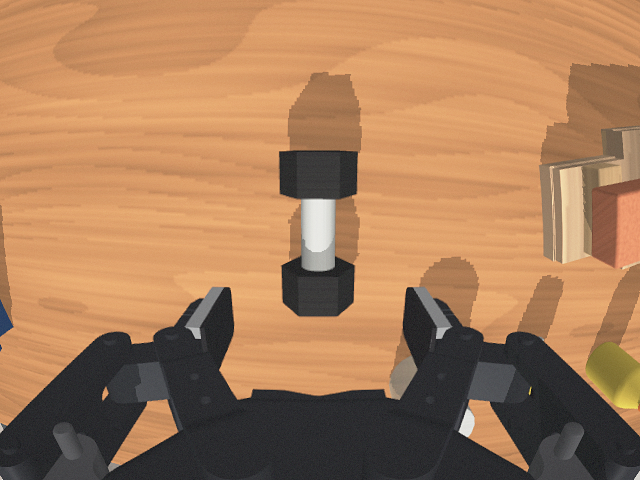

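The dumbbell stands upright in the image: far head rows 152–197, handle at column 318, near head's end at row 316.

```bash
python3 - <<'E'
from h import *
from plant import manip
s=manip.state(); M=rot(s["tool_rot"]); t=np.asarray(s["tool_pos"]); f=pickle.load(open("w14.pkl","rb"))
for p,z in [((318,152),.05),((318,197),.05),((318,197),.025),((318,316),.05),((318,316),.025),((318,234),.038),((279,165),.025),((357,165),.025),((282,290),.025),((354,290),.025)]:
    print(p,z,np.round(M.T@(np.append(cast(f,p,z,True),z)-t)*1000,1))
E
```

```text
(318, 152) 0.05 [56.9 -0.2 89.4]
(318, 197) 0.05 [26.4 -0.2 89.3]
(318, 197) 0.025 [ 22.6  -0.2 114.3]
(318, 316) 0.05 [-62.7  -0.1  89.3]
(318, 316) 0.025 [-7.540e+01 -1.000e-01  1.143e+02]
(318, 234) 0.038 [ -2.6  -0.2 101.3]
(279, 165) 0.025 [ 46.7 -29.  114.3]
(357, 165) 0.025 [ 46.7  28.6 114.4]
(282, 290) 0.025 [-52.2 -29.  114.3]
(354, 290) 0.025 [-52.2  28.7 114.3]
```

Emit:
servo_tool(moves=[[[-2.5, 0, 15, 0, 0, 0, 60], [0, 0, 30, 0, 0, 0, 60], [0, 0, 35, 0, 0, 0, 60], [0, 0, 30, 0, 0, 0, 60], [0, 0, 18, 0, 0, 0, 60], [0, 0, 12, 0, 0, 0, 60], [0, 0, 7, 0, 0, 0, 60], [0, 0, 4, 0, 0, 0, 60], [0, 0, 2, 0, 0, 0, 60], [0, 0, 0, 0, 0, 0, 60]]])

```text
time: 40.35
tool_pos: [0.6255, -0.243, -0.0127]
tool_rot: [0.0, -0.03, 1.0, -0.0]
contact_force: [-0.2, 0.0, 0.7]
gripper_width: 0.705
grasp_force: 0.0
```

Emit:
servo_tool(moves=[[[0, 0, 0, 0, 0, 0, 15], [0, 0, 0, 0, 0, 0, 15], [0, 0, 0, 0, 0, 0, 15], [0, 0, 0, 0, 0, 0, 15], [0, 0, 0, 0, 0, 0, 15], [0, 0, 0, 0, 0, 0, 15]]])

```text
time: 41.1
tool_pos: [0.6254, -0.2429, -0.0126]
tool_rot: [0.0, -0.03, 1.0, -0.0]
contact_force: [-2.6, 0.6, 5.3]
gripper_width: 0.283
grasp_force: 59.0
```

Emit:
servo_tool(moves=[[[0, 0, -2, 0, 0, 0, 15], [0, 0, -6, 0, 0, 0, 15], [0, 0, -16, 0, 0, 0, 15], [0, 0, -25, 0, 0, 0, 15], [0, 0, -35, 0, 0, 0, 15], [0, 0, -35, 0, 0, 0, 15], [0, 0, -25, 0, 0, 0, 15], [0, 0, -10, 0, 0, 0, 15], [0, 0, 0, 0, 0, 0, 15]]])

```text
time: 42.22
tool_pos: [0.6252, -0.2429, 0.1412]
tool_rot: [0.0, -0.03, 1.0, -0.0]
contact_force: [0.2, -1.6, -8.5]
gripper_width: 0.283
grasp_force: 59.6
```

```bash
python3 look.py w15 578.4 46.7 135 104.9
```

```text
pos [ 625.2 -242.9  141.2] psi -176.5 j6 -2.11 shift [ 29.1 291.9   6.1] turn z 78.6 tilt [-0.  0.  0.]
```

View pics/w15.png

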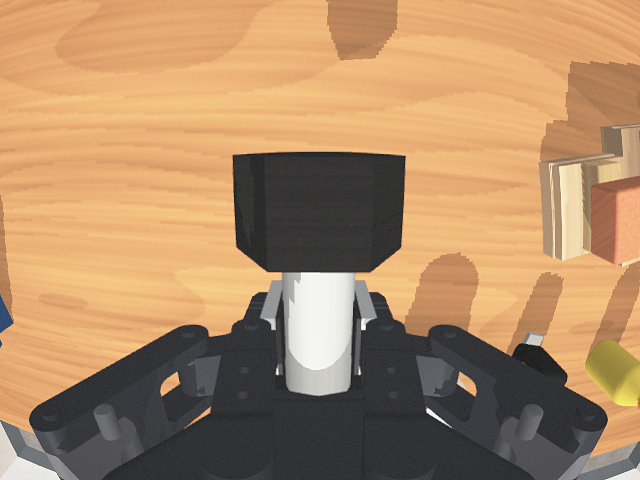

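The dumbbell is held level, the handle between the pads at column 318.

Emit:
servo_tool(moves=[[[2, 14, 0, 0, 0, 0, 15], [3, 28, 0, 0, 0, 0, 15], [3, 36, 0, 0, 0, 0, 15], [4, 40, 0, 0, 0, 0, 15], [4, 42, 0, 0, 0, 0, 15], [4, 42, 0, 0, 0, 0, 15], [4, 40, 0, 0, 0, 0, 15], [3, 30, 0, 0, 0, 0, 15], [2, 20, 0, 0, 0, 5, 15], [0, 0, 0, 0, 0, 9, 15], [0, 0, 0, 0, 0, 9, 15], [0, 0, 0, 0, 0, 9, 15]]])

```text
time: 43.78
tool_pos: [0.5769, 0.0489, 0.1401]
tool_rot: [-0.001, 0.248, 0.969, 0.0]
contact_force: [-0.1, 0.1, -8.4]
gripper_width: 0.285
grasp_force: 60.0
```

Emit:
servo_tool(moves=[[[0, 0, 0, 0, 0, 9, 15], [0, 0, 0, 0, 0, 9, 15], [0, 0, 0, 0, 0, 9, 15], [0, 0, 0, 0, 0, 9, 15], [0, 0, 0, 0, 0, 7, 15], [0, 0, 0, 0, 0, 3.6, 15], [0, 0, 0, 0, 0, 0, 15], [0, 0, 0, 0, 0, 0, 15]]])

```text
time: 44.78
tool_pos: [0.5777, 0.0478, 0.1405]
tool_rot: [-0.0, 0.609, 0.793, -0.0]
contact_force: [-0.1, 0.0, -8.6]
gripper_width: 0.287
grasp_force: 60.0
```

```bash
python3 look.py w16 578.4 46.7 82 104.9
```

```text
pos [577.7  47.8 140.5] psi 105.0 j6 -0.31 shift [-1.2  0.4 58.5] turn z 0.1 tilt [-0. -0.  0.]
```

Emit:
servo_tool(moves=[[[-1, 0, 8, 0, 0, 0, 15], [0, 0, 15, 0, 0, 0, 15], [0, 0, 14, 0, 0, 0, 15], [0, 0, 9, 0, 0, 0, 15], [0, 0, 6, 0, 0, 0, 15], [0, 0, 3, 0, 0, 0, 15], [0, 0, 0, 0, 0, 0, 15]]])

```text
time: 45.7
tool_pos: [0.5788, 0.0459, 0.0859]
tool_rot: [0.0, 0.61, 0.793, 0.0]
contact_force: [-0.2, 0.8, -7.5]
gripper_width: 0.282
grasp_force: 60.1
```

Emit:
servo_tool(moves=[[[0, 0, 2, 0, 0, 0, 15], [0, 0, 1.5, 0, 0, 0, 15], [0, 0, 0, 0, 0, 0, 15]]])

```text
time: 46.08
tool_pos: [0.5786, 0.0459, 0.0822]
tool_rot: [-0.0, 0.61, 0.793, -0.0]
contact_force: [-0.5, 0.2, -9.0]
gripper_width: 0.281
grasp_force: 60.1
```

Emit:
servo_tool(moves=[[[0, 0, 1.5, 0, 0, 0, 15], [0, 0, 0, 0, 0, 0, 15]]])

```text
time: 46.32
tool_pos: [0.5786, 0.0459, 0.0806]
tool_rot: [-0.0, 0.61, 0.793, -0.0]
contact_force: [0.7, 0.2, -8.7]
gripper_width: 0.282
grasp_force: 60.1
```

Emit:
servo_tool(moves=[[[0, 0, 1.3, 0, 0, 0, 15], [0, 0, 0, 0, 0, 0, 15]]])

```text
time: 46.58
tool_pos: [0.5786, 0.0459, 0.0793]
tool_rot: [-0.0, 0.61, 0.793, -0.0]
contact_force: [-0.3, 0.7, -8.6]
gripper_width: 0.287
grasp_force: 60.1
```

Emit:
servo_tool(moves=[[[0, 0, 0.9, 0, 0, 0, 15], [0, 0, 0, 0, 0, 0, 15]]])

```text
time: 46.82
tool_pos: [0.5788, 0.0459, 0.0787]
tool_rot: [0.0, 0.61, 0.793, 0.0]
contact_force: [-0.3, 0.2, -8.1]
gripper_width: 0.285
grasp_force: 60.3
```

Emit:
servo_tool(moves=[[[0, 0, 0.9, 0, 0, 0, 15], [0, 0, 0, 0, 0, 0, 15]]])

```text
time: 47.08
tool_pos: [0.5789, 0.0459, 0.0787]
tool_rot: [0.0, 0.61, 0.793, 0.0]
contact_force: [-4.7, 0.3, -1.0]
gripper_width: 0.282
grasp_force: 60.6
```

Emit:
servo_tool(moves=[[[0, 0, 0.3, 0, 0, 0, 28], [0, 0, 0, 0, 0, 0, 36], [0, 0, 0, 0, 0, 0, 45], [0, 0, 0, 0, 0, 0, 45], [0, 0, -4, 0, 0, 0, 45], [0, 0, -12, 0, 0, 0, 45], [0, 0, -25, 0, 0, 0, 45], [0, 0, -35, 0, 0, 0, 45], [0, 0, -35, 0, 0, 0, 45], [0, 0, -15, 0, 0, 0, 45], [0, 0, 0, 0, 0, 0, 45], [0, 0, 0, 0, 0, 0, 45]]])

```text
time: 48.58
tool_pos: [0.5778, 0.0459, 0.2016]
tool_rot: [-0.001, 0.61, 0.793, -0.001]
contact_force: [0.4, -0.2, -1.0]
gripper_width: 0.525
grasp_force: 0.0
```

```bash
python3 look.py w17 578 46 200 104.9; python3 - <<'E'
from h import *
f=pickle.load(open("w17.pkl","rb"))
for r in rects(f,(0,0,0),(180,255,60),.13,True,900): print("black",*r)
for r in rects(f,(3,110,150),(11,255,255),.091,True,200): print("brick",*r)
for r in rects(f,(18,60,180),(30,120,255),.056,True,300): print(*r)
E
```

```text
pos [577.8  45.9 201.6] psi 104.9 j6 -0.31 shift [0.  0.2 1.6] turn z -0.0 tilt [-0.2 -0.   0. ]
black [ 617.9 -114.4] 775.5 261.7 15.8 86158 (np.float64(330.0), np.float64(406.0))
black [639.9  -4.2] 72.6 15.1 108.3 569 (np.float64(381.0), np.float64(326.0))
black [580.3  15.5] 58.9 36.6 57.9 695 (np.float64(310.0), np.float64(289.0))
brick [770.5 115.3] 24.8 15.8 88.6 223 (np.float64(555.0), np.float64(211.0))
brick [559.7  35. ] 58.0 15.6 104.4 786 (np.float64(289.0), np.float64(233.0))
brick [554.8 107.5] 41.9 9.6 14.7 365 (np.float64(311.0), np.float64(140.0))
[621.1  77.1] 28.7 18.0 18.9 419 (np.float64(377.0), np.float64(198.0))
```

View pics/w17.png

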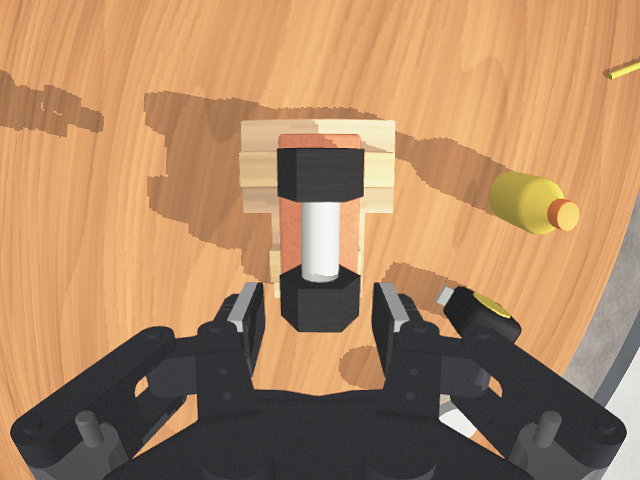

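The dumbbell lies centred and lengthwise on the brick (column 320), the brick lies across both battens, and the bystanders are untouched. The gripper is clear of everything.

```bash
python3 -c "
from plant import manip
print(manip.job_done())"
```

```text
the job is handed in; nothing more can be done
None
```

The job is handed in, with no verdict returned: both battens, the brick and the dumbbell are stacked on the pile within about 3 mm of their marks by my measurements, each set down by feel, and the bystanders look undisturbed; the fingertips turned out to sit roughly 30–40 mm farther back than stated, so I worked from measured offsets.

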